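# Weigh the box kept behind the cups

## Robot

A 6-joint arm with a two-finger parallel gripper is mounted at the origin on a cart in front of the work surface, level with it; the furniture and walls round the work are solid. World frame = base frame: x ahead of the robot, y to its left, z up, the work surface at z = 0. Lengths are in m, angles in degrees, forces in N, time in s.
With the tool pointing down it reaches from about 0.4 to 0.825 m from the base axis. Payload 7 kg.
Tool frame: the origin (TCP) lies midway between the tips of the shut fingers; the grasp point (between the pads) lies 19 mm behind it; z points along the fingers, y is the line along which they close (so a half turn about z gives the same grasp; the last joint's range is limited). The gripper opens to 88 mm and grips with 3 to 60 N. Pads are 19 mm wide; open, the fingers measure 130 mm over their backs; the gripper's body (78 mm by 193 mm) begins 47 mm behind the grasp point.
Start: joints at [83.772, 20.546, 0.682, 0, -70.136, -16.507], TCP at [0.261, 0.623, 0.204] pointing down, gripper open.
Joint ranges: [-176.03, 176.03], [-82.01, 121.73], [-58.28, 71.71], [-173.87, 95.51], [-174.79, -0.11], [-173.66, 173.66]. Speed limits (degrees/s): [136.94, 136.94, 172.46, 180, 180, 180].

## Interface

Orientations are given as [roll, pitch, yaw] about the fixed x, y, z axes, in that order (R = Rz(yaw) Ry(pitch) Rx(roll)).
In Python, from plant import r gives the robot as it stands.
- The arm moves only by the tool carry_out, never from a script. Its argument "deltas" is a list of rows, each a list of 3 entries, a list of its own where there are three numbers: the opening, from 0 (shut) to 1 (fully open), then the shift along the tool's x, y, z in mm, then the turn, a rotation vector about the tool's x, y, z in rad. In form: [[gripper, [tx, ty, tz], [rx, ry, rz]], ...]. A call has 1 to 12 rows; each row is the pose to reach, as a shift and turn from the pose commanded when the call began, along the tool's axes at that moment; what a row does not reach only later rows make up. A row lasts 1/10 s, in which the tool goes at most 50 mm and 8.59 degrees, less where a joint would pass 70% of its speed; a pose out of reach is approached as far as the arm can. A call with a gripper value outside its range is refused whole. The fingers move at their own pace and stop on an object; "squeeze" is the grip in N (left out, the last holds). Time passes only in rows, so rows that repeat a pose let the fingers close. It gives the time, the measured TCP pose, the force, the opening and the grip force at its end, in the units of the state.
- r.get_state(): the state, without advancing time (a new reading comes with each control period).
- r.capture(name): name is "side" or "top" or "wrist"; returns (picture, depth): 384x512x3 uint8, red, green, blue; 384x512 float32, m along the optical axis (not along the pixel's ray), 0 where there is no reading.
- r.get_calibration(name): a dict with "fov_y" (degrees; the focal length in pixels is half the picture's height over the tangent of half this angle, whatever the lens; pixels are square), "cx", "cy" (the principal point, pixels), "distortion" ([k1, k2, p1, p2, k3] as OpenCV has them; the pictures are not rectified), "view" (4x4, takes a point from world to camera coordinates). Camera axes: x right, y down, z forward; pixel columns grow to the right and rows downward; lengths in m; the calibration is good to about 2 mm. A picture is of the moment at which its call begins: read the wrist's pose just before it. get_calibration takes no time and is no camera call; for the wrist camera it gives the pose at the moment of the call.
- r.close_job(): hands the job in; it is judged then, once.
The state is a dict: "time_s": time; "joints": joint angles; "qd": joint speeds; "joint_torque": joint torques, N m; "tcp_pos": TCP position; "eef_rot": TCP orientation; "contact_force": force on the tool from outside, world axes, zero at the start; "moment": the same for the moment, N m; "gripper_width": finger opening in m; "gripper_force": force on a finger pad.
Only numpy, scipy, OpenCV 4.12 (cv2) and the standard library are available. Lean on these libraries where they do the work, as an engineer would, in place of code of your own. Each camera call takes 0.05 s, during which the arm holds its last target. There are 200 camera calls.

## Task

Please weigh the small card box of O-rings that stands behind the two cups in the white storage tray: first clear the steel cup and the white plastic cup away and stand both upright in the empty steel side tray, then set the box flat in the middle of the balance's pan. While the box stays on the pan, put both cups back upright, each on the very spot where it stood at the start. Leave the vial and the tape roll where they are.

Things in the scene. Friction and masses are not known exactly. Their poses are not given: they have to be found in the camera images.
- gasket_box: small card box of O-rings, 36 x 58 x 24 mm (x, y, z), loose, about 50 g, stands flat at the back of the storage tray behind one of the cups; origin at the centre of its underside, z up, x along its short side
- steel_cup: lidded steel cup, round, 66 mm across, 112 mm high, 0.3 kg, loose, the tall one of the front row in the storage tray (left or right); origin at the centre of its underside, z up. Hold it round the body
- plastic_cup: thick white plastic cup, round, 60 mm across, 50 mm high, 70 g, loose, the low one of the front row in the storage tray (left or right); its hollow is narrow, hold it round the outside; origin at the centre of its underside, z up
- storage_tray: white plastic tray, fixed, 180 x 260 mm, rim 14 mm high and 4 mm thick, floor 4 mm thick; origin at the centre of its underside, x from front to back, y to the left. The cups stand in front on printed grey rings (80 mm across) at x = -45, y = +-58 mm; the box and the vial stand behind them at about x = 22, y = +-55 mm
- side_tray: empty steel tray with a beaded rim, fixed, 100 x 200 mm, rim 14 mm high over all, walls 4 mm, floor 4 mm thick; origin at the centre of its underside, y along its long side. Both cups fit side by side, at y = +-50 mm
- balance: small white laboratory balance, fixed, 130 x 120 mm, case 33 mm high, display and keys in front (-x, up to 38 mm high), round steel pan behind; origin at the centre of its underside
- balance_pan (a point): centre of the upper face of the balance's round steel pan (84 mm across, 44 mm above the table, rigid); z up
- vial: glass sample vial with brown contents and a white cap, 28 mm across, 60 mm high, loose, at the back of the storage tray behind the other cup; origin at the centre of its underside. Not to be moved
- tape: blue tape roll lying flat, 68 mm across, 19 mm high, loose on the table to the right of the work; origin at the centre of its underside. Not to be moved. Behind it stands the tall rotary evaporator (fixed; front at x = 0.47 m, y from -0.45 to -0.03 m, 0.22 m high in front, over 0.5 m behind): swing the arm round before it

How it is judged:
By the outcome, as a careful person would: the job done as asked, in the order asked, and still so for the second after the job is handed in, with the robot touching nothing.
It also fails if it takes over 112 s, if anything falls off the work surface, if the arm or the gripper's body presses on something with over 40 N, if the wrist force passes 120 N, or if a joint passes its speed limit or range.

## Working session

There is one attempt and no reset: what is moved stays moved. The work goes in short steps, Python scripts to look and compute and a tool call to move; the robot and the scene stay as the last step left them, time stands still between calls to the robot, and variables do not carry over. Pictures are saved under pics/ and viewed, at most 14 in all, crops included, and the job is handed in when it is done.

Besides the shell and the picture viewer there is one more tool, called after "Request:" as name(argument=value, ...), one argument or row to a line, values as JSON. carry_out: Moves the arm, as the interface text tells. Its arguments: {"type":"object","properties":{"deltas":{"type":"array"},"squeeze":{"type":"number"}},"required":["deltas"]}

```bash
mkdir -p pics; ls
python3 - <<'E'
from plant import r
import cv2,numpy as np
s=r.get_state();print(s)
for n in ("top","side"):
    c=r.get_calibration(n);print(n,c)
    p,d=r.capture(n);cv2.imwrite(f"pics/{n}0.png",p[:,:,::-1]);np.savez(f"{n}0.npz",p=p,d=d)
E
```

```text
pics
{'time_s': 0.0, 'joints': array([ 8.37723978e+01,  2.05915668e+01,  6.34943606e-01, -2.16072281e-02,
       -7.01363487e+01, -1.65084299e+01]), 'qd': array([-0.04287828, -0.01766046,  0.05273253,  0.10923877, -0.00917717,
        0.03323738]), 'joint_torque': array([-1.94982560e-03, -5.82724822e+01,  2.93057334e+01,  6.99737146e+00,
        6.99433978e-03, -1.47049059e-04]), 'tcp_pos': array([0.26067671, 0.62206484, 0.20302545]), 'eef_rot': array([ 1.79905088e+02, -6.94639232e-03, -2.27433846e+01]), 'contact_force': array([-0.0280581 ,  0.32841593,  0.32903738]), 'moment': array([-0.02272369, -0.02713477,  0.00654239]), 'gripper_force': 0.0, 'gripper_width': 0.08807192571856912}
top {'fov_y': 56.37366128177254, 'cx': 249.50196272613678, 'cy': 189.96690796808136, 'distortion': array([-0.06204358,  0.        ,  0.        ,  0.        ,  0.        ]), 'view': array([[-0.0104098 , -0.99910988,  0.0408789 ,  0.06592239],
       [-0.99472566,  0.006175  , -0.10238523,  0.50804198],
       [ 0.10204166, -0.0417291 , -0.99390451,  0.849369  ],
       [ 0.        ,  0.        ,  0.        ,  1.        ]])}
side {'fov_y': 48.118061347154224, 'cx': 255.16258023756419, 'cy': 192.8563205199956, 'distortion': array([-0.00913578,  0.        ,  0.        ,  0.        ,  0.        ]), 'view': array([[-9.99830833e-01,  1.02143159e-02, -1.52962007e-02,
         5.30300040e-01],
       [ 1.83916063e-02,  5.44608746e-01, -8.38488558e-01,
        -5.06021086e-03],
       [-2.34142353e-04, -8.38628035e-01, -5.44704474e-01,
         1.13774138e+00],
       [ 0.00000000e+00,  0.00000000e+00,  0.00000000e+00,
         1.00000000e+00]])}
```

View pics/top0.png

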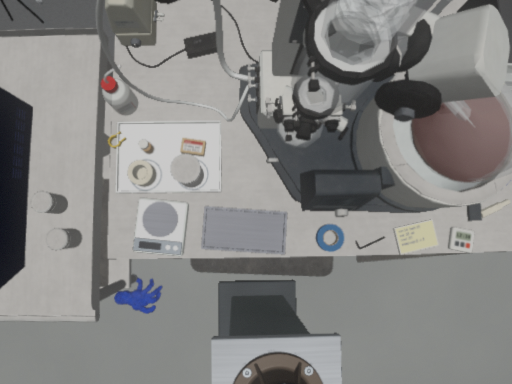

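View pics/side0.png

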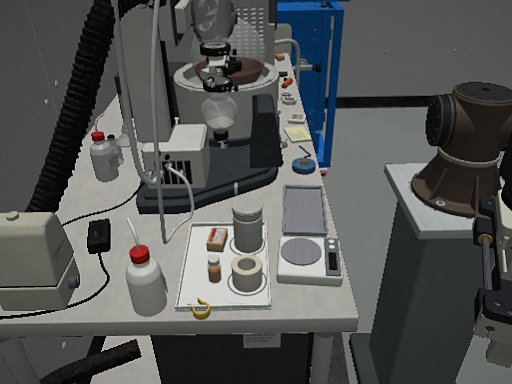

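The top view shows the storage tray at about (168,158), with the steel cup at (187,170), the box behind it at (193,147), the plastic cup at (142,173) and the vial at (145,146). The balance pan is at (160,218), the side tray at (245,230) and the tape at (330,238). The side view agrees with this.

```bash
cat > h.py <<'E'
import cv2,numpy as np
from plant import r
def K(c):
    f=192/np.tan(np.radians(c['fov_y']/2)); return np.array([[f,0,c['cx']],[0,f,c['cy']],[0,0,1]])
def rays(c,uv):
    q=cv2.undistortPoints(np.asarray(uv,float).reshape(-1,1,2),K(c),c['distortion']).reshape(-1,2)
    R=c['view'][:3,:3];t=c['view'][:3,3]
    return -R.T@t,np.c_[q,np.ones(len(q))]@R
def plane(c,uv,z):
    o,d=rays(c,uv); return o+d*((z-o[2])/d[:,2])[:,None]
def cloud(c,d):
    v,u=np.mgrid[:384,:512]; o,k=rays(c,np.stack([u,v],-1)); P=o+k*d.reshape(-1,1); P[d.ravel()==0]=np.nan
    return P.reshape(384,512,3)
def project(c,P):
    P=np.atleast_2d(P);V=c['view'];return cv2.projectPoints(P.reshape(-1,1,3),cv2.Rodrigues(V[:3,:3])[0],V[:3,3],K(c),c['distortion'])[0].reshape(-1,2)
E
python3 - <<'E'
from h import *
c=r.get_calibration('top');z=np.load('top0.npz');p=z['p'];P=cloud(c,z['d'])
def rep(n,u0,u1,v0,v1,z0,z1):
    Q=P[v0:v1,u0:u1]; m=(Q[...,2]>z0)&(Q[...,2]<z1); q=Q[m]
    v,u=np.nonzero(m); uv=np.c_[u+u0,v+v0].astype(np.float32)
    rc=cv2.minAreaRect((q[:,:2]*1000).astype(np.float32))
    print(n,m.sum(),'mean',q.mean(0).round(4),'rect mm',np.round(rc[0],1),np.round(rc[1],1),round(rc[2],1),'zmed',np.median(q[:,2]).round(4))
rep('steel',165,212,150,192,.095,.125)
rep('plast',122,165,155,192,.04,.065)
rep('box',178,210,135,158,.020,.035)
rep('vial',135,155,135,158,.05,.075)
rep('tape',312,348,222,255,.012,.03)
rep('pan',135,186,198,238,.041,.05)
rep('case',128,192,190,260,.025,.06)
rep('siderim',195,295,200,260,.009,.03)
rep('trayrim',105,225,118,200,.010,.017)
print('table z',np.nanmedian(P[205:245,300:312,2]), np.nanmedian(P[110:118,150:230,2]))
w=cv2.resize(p[110:265,100:360],None,fx=3,fy=3,interpolation=cv2.INTER_CUBIC);cv2.imwrite('pics/crop0.png',w[:,:,::-1])
E
```

```text
steel 689 mean [0.5484 0.2066 0.1142] rect mm [548.5 207.2] [63.7 63.5] 44.6 zmed 0.1144
plast 371 mean [0.5496 0.3217 0.0522] rect mm [550.2 322.7] [57.8 59.2] 0.1 zmed 0.0531
box 360 mean [0.6162 0.201  0.0277] rect mm [616.9 201. ] [58.4 36.3] 81.6 zmed 0.0279
vial 86 mean [0.6146 0.3114 0.0614] rect mm [615.7 312.4] [21.1 21.8] 21.3 zmed 0.0624
tape 467 mean [ 0.3916 -0.1352  0.019 ] rect mm [ 390.7 -135.3] [65.3 66. ] 89.1 zmed 0.0191
pan 955 mean [0.4407 0.2746 0.044 ] rect mm [440.6 274. ] [80.3 82.3] 89.6 zmed 0.044
case 2712 mean [0.422  0.2748 0.0374] rect mm [422.7 276.7] [119.3 130.8] 83.9 zmed 0.0357
siderim 666 mean [0.4124 0.0761 0.0134] rect mm [412.9  75.2] [205.4 105.3] 85.6 zmed 0.0136
trayrim 768 mean [0.5989 0.284  0.0136] rect mm [597.3 273. ] [180.  281.4] 0.5 zmed 0.0136
table z 0.0005215904649532588 0.00011233297810642195
```

View pics/crop0.png

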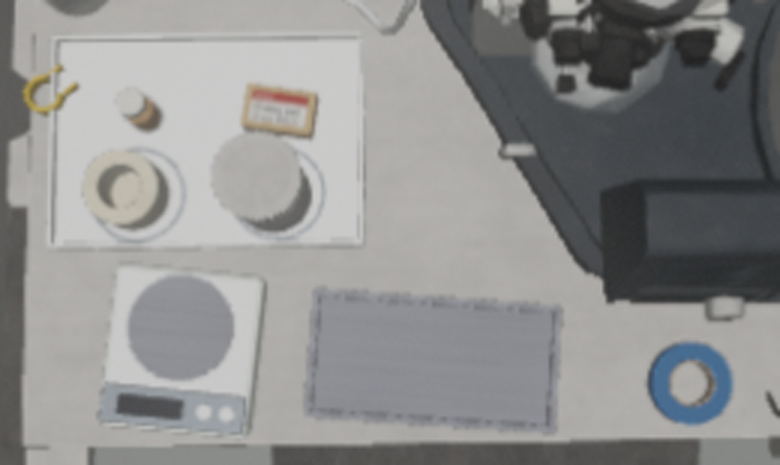

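The crop confirms the layout. The balance and side tray are turned a few degrees, and the box lies behind the steel cup, turned about -8°. Next I check for hoses near the work, locate the wrist camera, and compute the deltas.

```bash
cat >> h.py <<'E'
from scipy.spatial.transform import Rotation as Ro
def go(x,y,z,yaw,s=None,down=True):
    s=s or r.get_state(); R=Ro.from_euler('xyz',s['eef_rot'],degrees=True); T=Ro.from_euler('xyz',[180,0,yaw],degrees=True)
    t=R.inv().apply(np.array([x,y,z])-s['tcp_pos'])*1000; w=(R.inv()*T).as_rotvec()
    print('d',t.round(1).tolist(),w.round(4).tolist(),'| at',s['tcp_pos'].round(4),s['eef_rot'].round(2),'t',s['time_s'])
E
python3 - <<'E'
from h import *
for n in('top','side'):
    P=cloud(r.get_calibration(n),np.load(n+'0.npz')['d']).reshape(-1,3)
    m=(P[:,0]>.33)&(P[:,0]<.76)&(P[:,1]>-.03)&(P[:,1]<.5)&(P[:,2]>.07)
    q=P[m]; m2=~((abs(q[:,0]-.548)<.045)&(abs(q[:,1]-.207)<.045)); q=q[m2]
    g=np.round(q/.05).astype(int); u,k=np.unique(g,axis=0,return_counts=True)
    print(n,[(tuple((a*5).tolist()),int(b)) for a,b in zip(u,k) if b>1])
s=r.get_state();V=r.get_calibration('wrist')['view'];cp=-V[:3,:3].T@V[:3,3]
print('cam in tool',Ro.from_euler('xyz',s['eef_rot'],degrees=True).inv().apply(cp-s['tcp_pos']))
go(.5485,.207,.204,-60)
E
```

```text
top [((55, -5, 20), 2), ((55, -5, 25), 14), ((55, -5, 35), 12), ((55, -5, 45), 55), ((55, -5, 50), 78), ((55, -5, 55), 60), ((55, 0, 20), 7), ((55, 0, 25), 37), ((55, 0, 30), 46), ((55, 0, 35), 230), ((55, 0, 40), 50), ((55, 0, 45), 242), ((55, 0, 50), 216), ((55, 0, 55), 461), ((60, -5, 25), 6), ((60, -5, 35), 28), ((60, -5, 40), 12), ((60, -5, 55), 69), ((60, -5, 60), 159), ((60, -5, 65), 191), ((60, 0, 20), 29), ((60, 0, 25), 186), ((60, 0, 30), 19), ((60, 0, 35), 565), ((60, 0, 40), 237), ((60, 0, 45), 521), ((60, 0, 50), 651), ((60, 0, 55), 1698), ((60, 0, 60), 1829), ((60, 0, 65), 1270), ((60, 5, 30), 18), ((60, 5, 35), 239), ((65, 0, 5), 9), ((65, 0, 10), 56), ((65, 0, 15), 32), ((65, 0, 35), 95), ((65, 0, 40), 2), ((65, 0, 45), 4), ((65, 0, 50), 82), ((65, 0, 55), 442), ((65, 0, 60), 16), ((65, 5, 5), 6), ((65, 5, 10), 67), ((65, 5, 15), 83), ((65, 5, 30), 16), ((65, 5, 35), 15), ((65, 25, 50), 81), ((65, 25, 55), 6), ((70, 0, 15), 247), ((70, 0, 40), 157), ((70, 0, 45), 277), ((70, 0, 50), 67), ((70, 5, 5), 2), ((70, 5, 10), 112), ((70, 5, 15), 214), ((70, 5, 50), 15), ((70,
[... 2181 characters left out ...]
75, -5, 20), 12), ((75, -5, 25), 15), ((75, -5, 30), 12), ((75, -5, 35), 18), ((75, -5, 40), 5), ((75, 0, 15), 103), ((75, 0, 20), 288), ((75, 0, 25), 281), ((75, 0, 30), 277), ((75, 0, 35), 294), ((75, 0, 40), 291), ((75, 0, 45), 309), ((75, 0, 50), 6), ((75, 5, 5), 26), ((75, 5, 10), 206), ((75, 5, 15), 286), ((75, 5, 45), 6), ((75, 5, 50), 11), ((75, 10, 10), 8), ((75, 10, 50), 182), ((75, 15, 50), 15), ((75, 35, 10), 4), ((75, 35, 15), 67), ((75, 35, 20), 40), ((75, 40, 5), 38), ((75, 40, 10), 472), ((75, 40, 15), 210)]
cam in tool [ 0.07800513 -0.00072146 -0.18119551]
d [425.9, 271.6, -0.4] [0.0014, -0.0006, 0.6503] | at [0.2607 0.6221 0.2031] [ 1.7992e+02 -1.0000e-02 -2.2740e+01] t 0.1
```

Hoses hang at about (0.70, 0.30), and the evaporator limits the right-hand slot. I will carry the steel cup at yaw 135 so the wrist camera faces away from the evaporator, and the plastic cup at yaw -60. First I move above the steel cup, turning in two stages.

Request:
carry_out(
  deltas=[
    [1,[426,272,0],[0,0,1.7]],
    [1,[426,272,0],[0,0,1.7]],
    [1,[426,272,0],[0,0,1.7]],
    [1,[426,272,0],[0,0,1.7]],
    [1,[426,272,0],[0,0,1.7]],
    [1,[426,272,0],[0,0,1.7]],
    [1,[426,272,0],[0,0,1.7]],
    [1,[426,272,0],[0,0,1.7]],
    [1,[426,272,0],[0,0,1.7]],
    [1,[426,272,0],[0,0,1.7]],
    [1,[426,272,0],[0,0,1.7]],
    [1,[426,272,0],[0,0,1.7]],
  ],
  squeeze=25,
)

```text
time_s: 1.3
tcp_pos: [0.5493, 0.2048, 0.2033]
eef_rot: [180.0, -0.1, -120.7]
contact_force: [-0.2, -0.3, -0.4]
gripper_width: 0.0877
gripper_force: 0.0
```

Run:
```python
from h import *
go(.5485,.207,.204,135)
print(r.get_state()['joints'].round(1))
```

```text
d [-1.5, 1.8, -0.7] [-0.0006, -0.0012, 1.8211] | at [0.5493 0.2048 0.2033] [ 1.7997e+02 -6.0000e-02 -1.2066e+02] t 1.3
[ 39.5  12.3 -10.9  -0.  -66.9 -70.2]
```

Request:
carry_out(
  deltas=[
    [1,[-1.5,1.8,0],[0,0,1.56]],
    [1,[-1.5,1.8,0],[0,0,1.56]],
    [1,[-1.5,1.8,0],[0,0,1.56]],
    [1,[-1.5,1.8,0],[0,0,1.56]],
    [1,[-1.5,1.8,0],[0,0,1.56]],
    [1,[-1.5,1.8,0],[0,0,1.56]],
    [1,[-1.5,1.8,0],[0,0,1.56]],
    [1,[-1.5,1.8,0],[0,0,1.56]],
    [1,[-1.5,1.8,0],[0,0,1.56]],
    [1,[-1.5,1.8,0],[0,0,1.56]],
    [1,[-1.5,1.8,0],[0,0,1.56]],
    [1,[-1.5,1.8,0],[0,0,1.56]],
  ],
)

```text
time_s: 2.5
tcp_pos: [0.5476, 0.2091, 0.2036]
eef_rot: [-180.0, -0.0, 150.4]
contact_force: [-0.1, 0.7, 0.1]
gripper_width: 0.0876
gripper_force: 0.0
```

Run:
```python
from h import *
go(.5485,.207,.060,150)
print(r.get_state()['joints'].round(1))
c=r.get_calibration('wrist');p,d=r.capture('wrist');P=cloud(c,d);q=P[(P[...,2]>.1)&(P[...,2]<.125)&(abs(P[...,0]-.55)<.06)&(abs(P[...,1]-.207)<.06)]
print(len(q),cv2.minAreaRect((q[:,:2]*1000).astype(np.float32)),np.median(q[:,2]))
cv2.imwrite('pics/w1.png',p[:,:,::-1])
print('tray corner etc', c['view'][:3,3])
```

```text
d [-1.8, -1.3, 143.6] [-0.0006, -0.0004, 0.0076] | at [0.5476 0.2091 0.2036] [-1.7997e+02 -2.0000e-02  1.5043e+02] t 2.5
[  40.    12.3  -10.9   -0.   -66.9 -159.6]
4140 ((550.1226196289062, 208.924072265625), (64.9925765991211, 65.05933380126953), 10.091522216796875) 0.11499267934623228
tray corner etc [-0.45246154 -0.39318353  0.28388343]
```

View pics/w1.png

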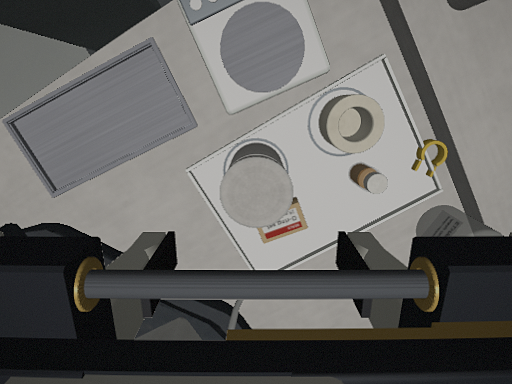

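The wrist view shows the steel cup at (257,187), the plastic cup at (352,125), and the ring and box beyond. Its cloud puts the cup at (550, 209) and the top view at (548.5, 207), so I use the mean. Descending.

Request:
carry_out(
  deltas=[
    [1,[-2,0,40],[0,0,0]],
    [1,[-2,0,80],[0,0,0]],
    [1,[-2,0,110],[0,0,0]],
    [1,[-2,0,130],[0,0,0]],
    [1,[-2,0,143],[0,0,0]],
    [1,[-2,0,143],[0,0,0]],
    [1,[-2,0,143],[0,0,0]],
    [0.6,[-2,0,143],[0,0,0]],
    [0.6,[-2,0,143],[0,0,0]],
    [0.6,[-2,0,143],[0,0,0]],
    [0.6,[-2,0,143],[0,0,0]],
    [0.6,[-2,0,143],[0,0,0]],
  ],
)

```text
time_s: 3.75
tcp_pos: [0.5499, 0.2083, 0.0616]
eef_rot: [180.0, 0.0, 150.5]
contact_force: [-1.3, -0.7, 4.9]
gripper_width: 0.0647
gripper_force: 25.0
```

Run:
```python
from h import *
go(.414,.025,.180,150)
```

```text
d [27.9, -226.4, -118.5] [0.0007, 0.0006, 0.0086] | at [0.5499 0.2083 0.0616] [1.7996e+02 3.0000e-02 1.5049e+02] t 3.75
```

Request:
carry_out(
  deltas=[
    [0.6,[0,0,-25],[0,0,0]],
    [0.6,[0,0,-55],[0,0,0]],
    [0.6,[1,-10,-70],[0,0,0]],
    [0.6,[4,-35,-70],[0,0,0]],
    [0.6,[8,-65,-70],[0,0,0]],
    [0.6,[12,-100,-70],[0,0,0]],
    [0.6,[16,-135,-70],[0,0,0]],
    [0.6,[20,-165,-70],[0,0,0]],
    [0.6,[24,-195,-70],[0,0,0]],
    [0.6,[26,-213,-70],[0,0,0]],
    [0.6,[28,-224,-70],[0,0,0]],
    [0.6,[28,-226,-70],[0,0,0]],
  ],
)

```text
time_s: 4.95
tcp_pos: [0.4132, 0.0247, 0.1309]
eef_rot: [180.0, -0.0, 150.4]
contact_force: [-0.2, 0.5, -4.2]
gripper_width: 0.0646
gripper_force: 25.0
```

Run:
```python
from h import *
go(.414,.025,.0626,150)
p,d=r.capture('side');cv2.imwrite('pics/s1.png',p[:,:,::-1])
```

```text
d [-0.6, 0.6, 68.3] [0.0003, -0.0001, 0.0076] | at [0.4132 0.0247 0.1309] [ 1.7998e+02 -1.0000e-02  1.5043e+02] t 4.95
```

View pics/s1.png

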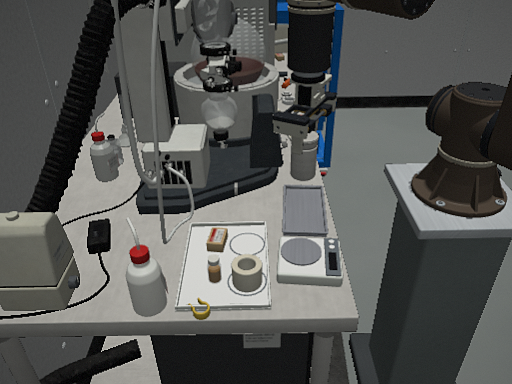

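The steel cup is held upright over the right slot at (304,155), and its ring at (247,243) is free. Lowering it.

Request:
carry_out(
  deltas=[
    [0.6,[0,0,25],[0,0,0]],
    [0.6,[0,0,45],[0,0,0]],
    [0.6,[0,0,57],[0,0,0]],
    [0.6,[0,0,64],[0,0,0]],
    [0.6,[0,0,68],[0,0,0]],
    [0.6,[0,0,69],[0,0,0]],
    [0.6,[0,0,69],[0,0,0]],
  ],
)

```text
time_s: 5.7
tcp_pos: [0.4143, 0.0257, 0.0623]
eef_rot: [180.0, 0.0, 150.5]
contact_force: [0.6, 0.2, -4.2]
gripper_width: 0.0648
gripper_force: 25.0
```

Request:
carry_out(
  deltas=[
    [0.6,[0,0,0.7],[0,0,0]],
    [0.6,[0,0,1],[0,0,0]],
    [0.6,[0,0,1],[0,0,0]],
    [0.6,[0,0,1],[0,0,0]],
  ],
)

```text
time_s: 6.1
tcp_pos: [0.4144, 0.0256, 0.0616]
eef_rot: [179.9, 0.1, 150.5]
contact_force: [-0.5, -1.0, 4.0]
gripper_width: 0.0649
gripper_force: 25.0
```

Request:
carry_out(
  deltas=[
    [1,[0,0,0],[0,0,0]],
    [1,[0,0,0],[0,0,0]],
    [1,[0,0,0],[0,0,0]],
    [1,[0,0,0],[0,0,0]],
    [1,[0,0,-20],[0,0,0]],
    [1,[0,0,-60],[0,0,0]],
    [1,[0,0,-100],[0,0,0]],
    [1,[0,0,-130],[0,0,0]],
    [1,[0,0,-130],[0,0,0]],
  ],
)

```text
time_s: 7.0
tcp_pos: [0.4163, 0.0263, 0.1951]
eef_rot: [179.7, 0.3, 150.5]
contact_force: [0.1, 1.2, -0.5]
gripper_width: 0.0878
gripper_force: 0.0
```

Run:
```python
from h import *
go(.5505,.3228,.19,-105)
c=r.get_calibration('top');p,d=r.capture('top');P=cloud(c,d);np.savez('top1.npz',p=p,d=d)
def rep(n,x,y,h,z0,z1):
    q=P[(P[...,2]>z0)&(P[...,2]<z1)&(abs(P[...,0]-x)<h)&(abs(P[...,1]-y)<h)]
    print(n,len(q),[np.round(a,1) for a in cv2.minAreaRect((q[:,:2]*1000).astype(np.float32))]) if len(q)>9 else print(n,'none')
rep('steel',.415,.025,.05,.1,.125);rep('pl',.55,.322,.045,.04,.065);rep('box',.617,.201,.045,.02,.035)
```

```text
d [29.2, 324.1, 6.9] [-0.0002, 0.0088, -1.8236] | at [0.4163 0.0263 0.1951] [179.66   0.28 150.52] t 7.0
steel none
pl 364 [array([549.4, 322.2]), array([58.9, 57.9]), np.float64(17.9)]
box 359 [array([616.7, 201.2]), array([58.2, 36.3]), np.float64(81.1)]
```

Request:
carry_out(
  deltas=[
    [1,[29,324,5],[0,0,-1.82]],
    [1,[29,324,5],[0,0,-1.82]],
    [1,[29,324,5],[0,0,-1.82]],
    [1,[29,324,5],[0,0,-1.82]],
    [1,[29,324,5],[0,0,-1.82]],
    [1,[29,324,5],[0,0,-1.82]],
    [1,[29,324,5],[0,0,-1.82]],
    [1,[29,324,5],[0,0,-1.82]],
    [1,[29,324,5],[0,0,-1.82]],
    [1,[29,324,5],[0,0,-1.82]],
    [1,[29,324,5],[0,0,-1.82]],
    [1,[29,324,5],[0,0,-1.82]],
  ],
)

```text
time_s: 8.25
tcp_pos: [0.5477, 0.3212, 0.184]
eef_rot: [179.9, -0.1, -106.0]
contact_force: [0.8, 0.2, 0.1]
gripper_width: 0.0878
gripper_force: 0.0
```

Request:
carry_out(
  deltas=[
    [1,[0,0,0],[0,0,-0.75]],
    [1,[0,0,0],[0,0,-0.75]],
    [1,[0,0,0],[0,0,-0.75]],
    [1,[0,0,0],[0,0,-0.75]],
    [1,[0,0,0],[0,0,-0.75]],
    [1,[0,0,0],[0,0,-0.75]],
  ],
)

```text
time_s: 8.85
tcp_pos: [0.5478, 0.3212, 0.1843]
eef_rot: [179.9, -0.0, -63.3]
contact_force: [-0.6, -0.7, -0.7]
gripper_width: 0.0875
gripper_force: 0.0
```

```bash
cat >> h.py <<'E'
def rep(n,cam,x,y,h,z0,z1):
    c=r.get_calibration(cam);p,d=r.capture(cam);P=cloud(c,d)
    q=P[(P[...,2]>z0)&(P[...,2]<z1)&(abs(P[...,0]-x)<h)&(abs(P[...,1]-y)<h)]
    print(n,cam,len(q),[np.round(a,1) for a in cv2.minAreaRect((q[:,:2]*1000).astype(np.float32))] if len(q)>9 else 'none')
    return p
E
python3 - <<'E'
from h import *
s=r.get_state();print(s['joints'].round(1))
go(.551,.3235,.025,-60,s)
rep('pl','wrist',.551,.322,.045,.045,.065)
rep('steel','top',.415,.025,.05,.1,.125)
rep('vial','wrist',.615,.312,.03,.05,.075)
p=rep('box','wrist',.617,.201,.045,.02,.035)
cv2.imwrite('pics/w2.png',p[:,:,::-1])
E
```

```text
[ 48.   17.6  -6.2  -0.  -66.3 -21.2]
d [-0.7, -4.3, 159.3] [0.0023, -0.0005, -0.0574] | at [0.5478 0.3212 0.1843] [ 1.7987e+02 -3.0000e-02 -6.3290e+01] t 8.85
pl wrist 1877 [array([552.2, 323.4]), array([58.6, 58.9]), np.float64(27.4)]
steel top 718 [array([415.1,  23.7]), array([65.5, 62.9]), np.float64(89.6)]
vial wrist 484 [array([616.1, 315.5]), array([21.5, 22.3]), np.float64(26.4)]
box wrist 2397 [array([619.1, 202.5]), array([57.9, 36.6]), np.float64(81.2)]
```

View pics/w2.png

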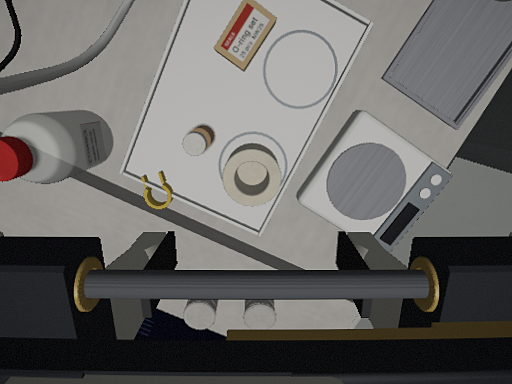

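The wrist view shows the plastic cup at (250,175), the vial at (197,140), the yellow clip on the rim at (157,190), and the box and free ring at the top. The target is about (551, 323). Descending with a 15 N grip.

Request:
carry_out(
  deltas=[
    [1,[-0.3,-3.9,40],[0,0,0]],
    [1,[-0.3,-3.9,80],[0,0,0]],
    [1,[-0.3,-3.9,115],[0,0,0]],
    [1,[-0.3,-3.9,140],[0,0,0]],
    [1,[-0.3,-3.9,155],[0,0,0]],
    [1,[-0.3,-3.9,159],[0,0,0]],
    [1,[-0.3,-3.9,159],[0,0,0]],
    [0.5,[-0.3,-3.9,159],[0,0,0]],
    [0.5,[-0.3,-3.9,159],[0,0,0]],
    [0.5,[-0.3,-3.9,159],[0,0,0]],
    [0.5,[-0.3,-3.9,159],[0,0,0]],
    [0.5,[-0.3,-3.9,159],[0,0,0]],
  ],
  squeeze=15,
)

```text
time_s: 10.25
tcp_pos: [0.5519, 0.3239, 0.0276]
eef_rot: [-179.9, 0.0, -63.4]
contact_force: [-0.0, 0.3, 2.8]
gripper_width: 0.0574
gripper_force: 15.0
```

Run:
```python
from h import *
go(.418,.125,.095,-63)
```

```text
d [117.9, 208.7, -67.7] [-0.001, 0.0003, -0.0072] | at [0.5519 0.3239 0.0276] [-1.7994e+02  2.0000e-02 -6.3410e+01] t 10.25
```

Request:
carry_out(
  deltas=[
    [0.5,[0,0,-25],[0,0,0]],
    [0.5,[0,0,-55],[0,0,0]],
    [0.5,[5,9,-70],[0,0,0]],
    [0.5,[18,32,-70],[0,0,0]],
    [0.5,[34,60,-70],[0,0,0]],
    [0.5,[52,92,-70],[0,0,0]],
    [0.5,[70,124,-70],[0,0,0]],
    [0.5,[88,156,-70],[0,0,0]],
    [0.5,[103,182,-70],[0,0,0]],
    [0.5,[113,200,-70],[0,0,0]],
    [0.5,[118,208,-70],[0,0,0]],
    [0.5,[118,208,-70],[0,0,0]],
  ],
)

```text
time_s: 11.45
tcp_pos: [0.4177, 0.1241, 0.0971]
eef_rot: [-180.0, 0.0, -63.5]
contact_force: [1.2, 0.1, -0.8]
gripper_width: 0.0573
gripper_force: 15.0
```

Request:
carry_out(
  deltas=[
    [0.5,[0,0,25],[0,0,0]],
    [0.5,[0,0,45],[0,0,0]],
    [0.5,[0,0,58],[0,0,0]],
    [0.5,[0,0,65],[0,0,0]],
    [0.5,[0,0,68],[0,0,0]],
    [0.5,[0,0,69],[0,0,0]],
    [0.5,[0,0,69],[0,0,0]],
  ],
)

```text
time_s: 12.15
tcp_pos: [0.4189, 0.1254, 0.0283]
eef_rot: [-180.0, 0.0, -63.4]
contact_force: [0.1, 0.2, -0.7]
gripper_width: 0.0575
gripper_force: 15.0
```

Request:
carry_out(
  deltas=[
    [0.5,[0,0,0.6],[0,0,0]],
    [0.5,[0,0,1],[0,0,0]],
    [0.5,[0,0,1],[0,0,0]],
  ],
)

```text
time_s: 12.45
tcp_pos: [0.4188, 0.1253, 0.0275]
eef_rot: [-179.9, 0.0, -63.4]
contact_force: [-0.5, -0.4, 3.8]
gripper_width: 0.0572
gripper_force: 15.0
```

Contact at the floor height. Release and go up.

Request:
carry_out(
  deltas=[
    [1,[0,0,0],[0,0,0]],
    [1,[0,0,0],[0,0,0]],
    [1,[0,0,0],[0,0,0]],
    [1,[0,0,0],[0,0,0]],
    [1,[0,0,0],[0,0,0]],
    [1,[0,0,-20],[0,0,0]],
    [1,[0,0,-60],[0,0,0]],
    [1,[0,0,-100],[0,0,0]],
    [1,[0,0,-140],[0,0,0]],
    [1,[0,0,-170],[0,0,0]],
    [1,[0,0,-170],[0,0,0]],
  ],
)

```text
time_s: 13.55
tcp_pos: [0.4207, 0.1264, 0.2013]
eef_rot: [-179.5, 0.1, -63.4]
contact_force: [-0.2, 0.8, -0.1]
gripper_width: 0.0877
gripper_force: 0.0
```

Run:
```python
from h import *
go(.618,.202,.16,-8.6)
c=r.get_calibration('side');p,d=r.capture('side');cv2.imwrite('pics/s2.png',p[:,:,::-1])
# low hose near the box
for n in('top','side'):
    P=cloud(r.get_calibration(n),np.load(n+'0.npz')['d']).reshape(-1,3)
    m=(P[:,0]>.60)&(P[:,0]<.72)&(P[:,1]>.08)&(P[:,1]<.30)&(P[:,2]>.04)&(P[:,2]<.45);q=P[m]
    if len(q): print(n,len(q),q.min(0).round(3),q.max(0).round(3), q[np.argsort(q[:,0])[:6]].round(3).tolist())
```

```text
d [20.8, -210.0, 43.0] [-0.0077, -0.0029, -0.9561] | at [0.4207 0.1264 0.2013] [-1.7955e+02  5.0000e-02 -6.3380e+01] t 13.55
top 417 [0.613 0.08  0.041] [0.72 0.3  0.45] [[0.613, 0.299, 0.041], [0.616, 0.3, 0.047], [0.677, 0.106, 0.041], [0.677, 0.106, 0.046], [0.678, 0.101, 0.054], [0.678, 0.103, 0.045]]
side 552 [0.677 0.08  0.041] [0.72 0.3  0.45] [[0.677, 0.109, 0.042], [0.677, 0.105, 0.046], [0.677, 0.107, 0.044], [0.678, 0.104, 0.059], [0.678, 0.105, 0.057], [0.678, 0.1, 0.06]]
```

View pics/s2.png

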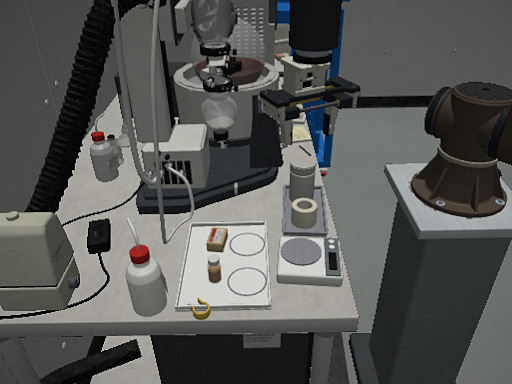

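Both cups stand upright in the side tray, the steel one at (302,180) and the plastic one at (304,212). The box is at (217,240) and now accessible. I will turn to yaw 171 so the camera stays clear of the hose, and grip the box by its long ends.

Request:
carry_out(
  deltas=[
    [0.85,[21,-210,41],[-0.008,0,1.7]],
    [0.85,[21,-210,41],[-0.008,0,1.7]],
    [0.85,[21,-210,41],[-0.008,0,1.7]],
    [0.85,[21,-210,41],[-0.008,0,1.7]],
    [0.85,[21,-210,41],[-0.008,0,1.7]],
    [0.85,[21,-210,41],[-0.008,0,1.7]],
    [0.85,[21,-210,41],[-0.008,0,1.7]],
    [0.85,[21,-210,41],[-0.008,0,1.7]],
    [0.85,[21,-210,41],[-0.008,0,1.7]],
    [0.85,[21,-210,41],[-0.008,0,1.7]],
    [0.85,[21,-210,41],[-0.008,0,1.7]],
    [0.85,[21,-210,41],[-0.008,0,1.7]],
  ],
)

```text
time_s: 14.8
tcp_pos: [0.6148, 0.1998, 0.154]
eef_rot: [179.8, -0.5, -161.1]
contact_force: [0.2, -1.4, -1.2]
gripper_width: 0.0749
gripper_force: 0.0
```

Request:
carry_out(
  deltas=[
    [0.85,[0,0,0],[0,0,0.48]],
    [0.85,[0,0,0],[0,0,0.48]],
    [0.85,[0,0,0],[0,0,0.48]],
    [0.85,[0,0,0],[0,0,0.48]],
    [0.85,[0,0,0],[0,0,0.48]],
  ],
)

```text
time_s: 15.3
tcp_pos: [0.6149, 0.1998, 0.1542]
eef_rot: [180.0, -0.5, 171.7]
contact_force: [-0.3, -1.4, -0.2]
gripper_width: 0.0746
gripper_force: 0.0
```

Run:
```python
from h import *
s=r.get_state();print(s['joints'].round(1))
rep('box','wrist',.618,.202,.045,.02,.035)
p=rep('rim','wrist',.6,.15,.04,.011,.017)
cv2.imwrite('pics/w3.png',p[:,:,::-1])
go(.614,.2025,.018,171.4)
```

```text
[  35.    20.1   -6.5   -0.4  -63.8 -133.2]
box wrist 2078 [array([618.8, 203.1]), array([58.2, 35.7]), np.float64(81.2)]
rim wrist 327 [array([594.6, 143.3]), array([64.2, 67.6]), np.float64(38.2)]
d [0.4, 2.3, 136.8] [0.0006, -0.0083, 0.0061] | at [0.6151 0.2    0.1548] [179.97  -0.47 171.75] t 15.4
```

View pics/w3.png

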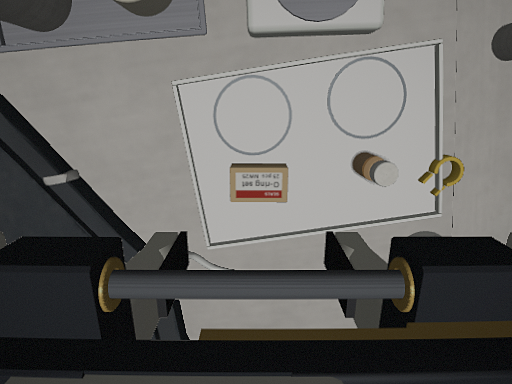

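The wrist view shows the box at (259,183), both empty rings at (253,115) and (367,97), and the vial clear at (378,168). Descending on the box.

Request:
carry_out(
  deltas=[
    [0.85,[0.4,2.3,40],[0,-0.008,0]],
    [0.85,[0.4,2.3,80],[0,-0.008,0]],
    [0.85,[0.4,2.3,110],[0,-0.008,0]],
    [0.85,[0.4,2.3,127],[0,-0.008,0]],
    [0.85,[0.4,2.3,135],[0,-0.008,0]],
    [0.85,[0.4,2.3,137],[0,-0.008,0]],
    [0.85,[0.4,2.3,137],[0,-0.008,0]],
    [0.5,[0.4,2.3,137],[0,-0.008,0]],
    [0.5,[0.4,2.3,137],[0,-0.008,0]],
    [0.5,[0.4,2.3,137],[0,-0.008,0]],
    [0.5,[0.4,2.3,137],[0,-0.008,0]],
  ],
  squeeze=10,
)

```text
time_s: 16.5
tcp_pos: [0.6149, 0.2031, 0.0195]
eef_rot: [179.9, 0.1, 171.7]
contact_force: [-0.5, 0.2, -0.2]
gripper_width: 0.0482
gripper_force: 0.0
```

Run:
```python
from h import *
go(.4378,.2750,.103,171.4)
```

```text
d [185.5, 45.8, -83.7] [0.0023, 0.0018, 0.0049] | at [0.6149 0.2031 0.0195] [1.7987e+02 1.0000e-01 1.7168e+02] t 16.5
```

Run:
```python
from h import *
s=r.get_state();print(s['gripper_width'],s['gripper_force'],s['contact_force'])
p,d=r.capture('side');q=p[170:320,150:350];cv2.imwrite('pics/s3.png',cv2.resize(q,None,fx=4,fy=4,interpolation=cv2.INTER_CUBIC)[:,:,::-1])
print(r.get_state()['gripper_width'])
```

```text
0.048231808211648915 0.0 [-0.53557159  0.24966125 -0.22836315]
0.04604870454335987
```

View pics/s3.png

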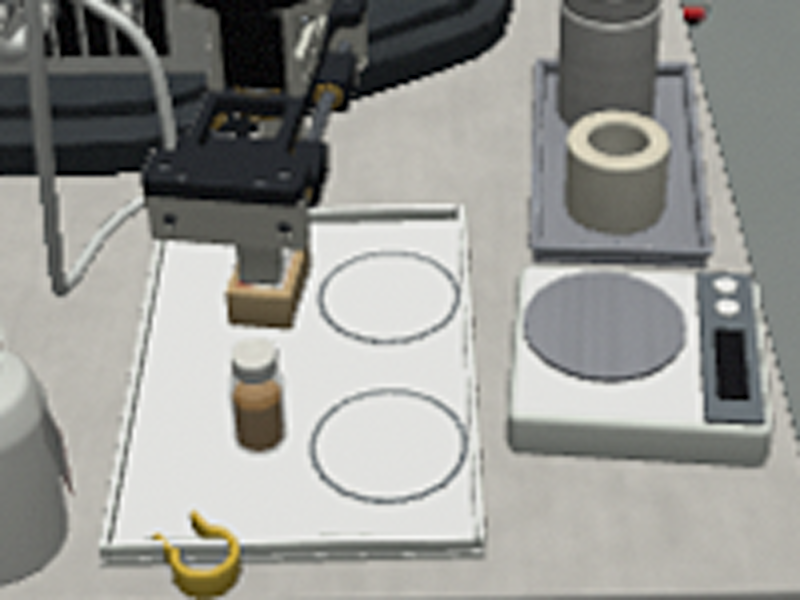

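The side crop shows the finger above the box top at (265,265), so it closed without touching. The fingertips evidently sit higher when open. I reopen to 66 mm and go lower.

Request:
carry_out(
  deltas=[
    [0.76,[0,0,-2],[0,0,0]],
    [0.76,[0,0,-2],[0,0,0]],
    [0.76,[0,0,-2],[0,0,0]],
    [0.76,[0,0,-2],[0,0,0]],
    [0.76,[0,0,-2],[0,0,0]],
    [0.76,[0,0,3],[0,0,0]],
    [0.76,[0,0,7],[0,0,0]],
    [0.76,[0,0,10],[0,0,0]],
    [0.76,[0,0,10],[0,0,0]],
  ],
)

```text
time_s: 17.45
tcp_pos: [0.6142, 0.2026, 0.0081]
eef_rot: [180.0, 0.0, 171.7]
contact_force: [-0.6, 0.8, -0.4]
gripper_width: 0.0665
gripper_force: 0.0
```

Run:
```python
from h import *
p,d=r.capture('side');q=p[190:290,180:300];cv2.imwrite('pics/s4.png',cv2.resize(q,None,fx=5,fy=5,interpolation=cv2.INTER_CUBIC)[:,:,::-1])
```

```text
(no output)
```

View pics/s4.png

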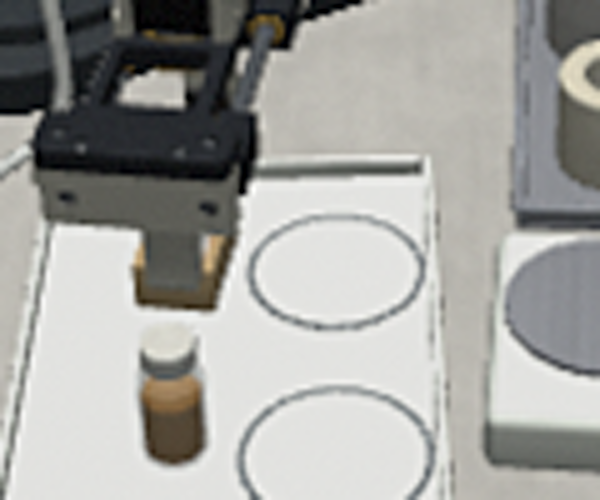

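The finger now overlaps the box's end face at (172,265). Closing.

Request:
carry_out(
  deltas=[
    [0.5,[0,0,0],[0,0,0]],
    [0.5,[0,0,0],[0,0,0]],
    [0.5,[0,0,0],[0,0,0]],
    [0.5,[0,0,0],[0,0,0]],
  ],
)

```text
time_s: 17.9
tcp_pos: [0.6147, 0.203, 0.0091]
eef_rot: [179.9, 0.1, 171.7]
contact_force: [0.3, -0.2, -0.1]
gripper_width: 0.0452
gripper_force: 0.0
```

Run:
```python
from h import *
go(.4378,.2750,.098,171.4)
```

```text
d [185.4, 45.8, -89.0] [0.0019, 0.0013, 0.0049] | at [0.6147 0.203  0.0091] [1.7989e+02 8.0000e-02 1.7168e+02] t 17.9
```

Run:
```python
from h import *
s=r.get_state();print(s['gripper_width'],s['gripper_force'])
c=r.get_calibration('side');p,d=r.capture('side');P=cloud(c,d)
m=(abs(P[...,0]-.6147)<.035)&(abs(P[...,1]-.205)<.08)&(P[...,2]>.006)
v,u=np.nonzero(m); cols=np.unique(u); 
for uu in range(cols.min(),cols.max()+1,4):
    vv=v[u==uu]; print(uu,[(int(a),*(P[a,uu]*1000).round().astype(int).tolist(),p[a,uu].tolist()) for a in vv[::-1][:12:1]][:9])
q=p[190:290,180:300];cv2.imwrite('pics/s5.png',cv2.resize(q,None,fx=5,fy=5,interpolation=cv2.INTER_CUBIC)[:,:,::-1])
```

```text
0.04516586761918828 0.0
178 [(34, 650, 233, 464, [38, 32, 27]), (33, 649, 234, 466, [52, 47, 39]), (32, 649, 233, 467, [47, 41, 35]), (31, 649, 232, 468, [57, 49, 42]), (30, 649, 232, 470, [75, 66, 55]), (29, 650, 228, 470, [84, 74, 61])]
182 [(71, 650, 233, 404, [32, 29, 24]), (70, 649, 234, 406, [32, 28, 24]), (69, 649, 232, 407, [32, 29, 23]), (68, 649, 233, 409, [34, 31, 25]), (67, 649, 235, 411, [33, 31, 25]), (66, 648, 234, 413, [30, 25, 20]), (65, 648, 235, 415, [36, 32, 25]), (64, 648, 235, 416, [33, 28, 23]), (63, 648, 237, 418, [35, 32, 27])]
186 [(105, 649, 233, 344, [71, 68, 61]), (104, 649, 234, 346, [127, 125, 110]), (103, 649, 232, 347, [143, 140, 125]), (102, 649, 230, 348, [25, 26, 25]), (101, 648, 236, 352, [31, 31, 26]), (100, 647, 240, 355, [65, 63, 55]), (99, 647, 239, 357, [73, 70, 63]), (98, 646, 241, 359, [66, 65, 57]), (97, 646, 239, 361, [75, 73, 66])]
190 [(141, 649, 230, 272, [20, 21, 21]), (140, 649, 229, 274, [20, 19, 21]), (139, 649, 230, 276, [17, 15, 18]), (138, 649, 230, 278, [21, 20, 22]), (137, 648, 233, 282, [21, 19, 19]), (136, 649, 228, 282, [21
[... 2957 characters left out ...]
37, 598, 196, 16, [73, 65, 50]), (215, 587, 285, 141, [39, 42, 46]), (214, 587, 279, 140, [39, 41, 45])]
230 [(247, 588, 220, 7, [133, 140, 140]), (246, 588, 216, 6, [114, 122, 124]), (239, 589, 191, 7, [227, 227, 225]), (225, 591, 140, 7, [139, 141, 136]), (224, 582, 266, 105, [56, 59, 55]), (223, 582, 265, 107, [83, 86, 82]), (222, 582, 263, 108, [86, 89, 86]), (221, 582, 263, 111, [38, 39, 38]), (220, 581, 263, 113, [14, 14, 17])]
234 [(240, 580, 195, 7, [229, 229, 227]), (239, 580, 192, 7, [234, 234, 231]), (238, 580, 189, 7, [215, 217, 213]), (237, 580, 184, 6, [138, 145, 147]), (224, 582, 139, 9, [90, 94, 88]), (223, 582, 137, 10, [140, 143, 137]), (222, 581, 139, 15, [198, 201, 194])]
```

View pics/s5.png

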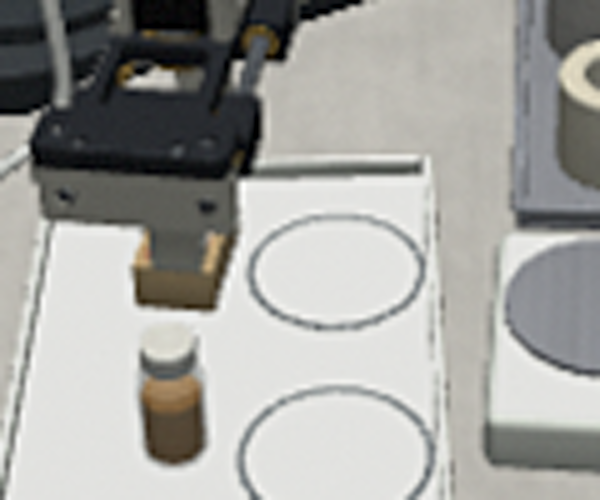

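The depth data shows the actual tips about 24 mm above the reported TCP: the finger face is at y=241 and its bottom at z≈33 mm. The fingers therefore closed over the box without touching it, and the box at (175,275) has not moved. I reopen and go 18 mm lower, in steps.

Request:
carry_out(
  deltas=[
    [0.76,[0,0,-1],[0,0,0]],
    [0.76,[0,0,-1],[0,0,0]],
    [0.76,[0,0,-1],[0,0,0]],
    [0.76,[0,0,-1],[0,0,0]],
    [0.76,[0,0,2],[0,0,0]],
    [0.76,[0,0,5],[0,0,0]],
    [0.76,[0,0,8],[0,0,0]],
    [0.76,[0,0,8],[0,0,0]],
  ],
)

```text
time_s: 18.75
tcp_pos: [0.6143, 0.2027, 0.0002]
eef_rot: [179.9, 0.0, 171.7]
contact_force: [-0.1, 0.5, 0.8]
gripper_width: 0.0671
gripper_force: 0.0
```

Request:
carry_out(
  deltas=[
    [0.76,[0,0,3],[0,0,0]],
    [0.76,[0,0,6],[0,0,0]],
    [0.76,[0,0,9],[0,0,0]],
    [0.76,[0,0,9],[0,0,0]],
  ],
)

```text
time_s: 19.15
tcp_pos: [0.6144, 0.2027, -0.0086]
eef_rot: [179.9, 0.0, 171.7]
contact_force: [-0.4, -0.1, 0.6]
gripper_width: 0.0666
gripper_force: 0.0
```

Request:
carry_out(
  deltas=[
    [0.5,[0,0,0],[0,0,0]],
    [0.5,[0,0,0],[0,0,0]],
    [0.5,[0,0,0],[0,0,0]],
    [0.5,[0,0,0],[0,0,0]],
  ],
)

```text
time_s: 19.55
tcp_pos: [0.6147, 0.203, -0.008]
eef_rot: [179.9, 0.1, 171.7]
contact_force: [0.2, 0.2, -1.1]
gripper_width: 0.0579
gripper_force: 10.0
```

Run:
```python
from h import *
rep('box','side',.618,.202,.04,.006,.03)
go(.4370,.2750,.071,171.4)
```

```text
box side 96 [array([616.2, 205.7]), array([71.5, 75.3]), np.float64(88.8)]
d [186.2, 45.7, -79.1] [0.0017, 0.0012, 0.0048] | at [ 0.6147  0.2029 -0.008 ] [1.7990e+02 7.0000e-02 1.7168e+02] t 19.6
```

Gripped at 58 mm and 10 N. Lift and carry it over the pan.

Request:
carry_out(
  deltas=[
    [0.5,[0,0,-15],[0,0,0]],
    [0.5,[0,0,-40],[0,0,0]],
    [0.5,[0,0,-65],[0,0,0]],
    [0.5,[8,2,-78],[0,0,0]],
    [0.5,[28,7,-80],[0,0,0]],
    [0.5,[54,13,-80],[0,0,0]],
    [0.5,[82,20,-80],[0,0,0]],
    [0.5,[110,27,-80],[0,0,0]],
    [0.5,[138,35,-80],[0,0,0]],
    [0.5,[162,41,-80],[0,0,0]],
    [0.5,[178,45,-80],[0,0,0]],
    [0.5,[185,46,-80],[0,0,0]],
  ],
)

```text
time_s: 20.8
tcp_pos: [0.4366, 0.2756, 0.0724]
eef_rot: [179.9, 0.1, 171.8]
contact_force: [-0.6, 0.5, -0.8]
gripper_width: 0.0578
gripper_force: 10.0
```

Run:
```python
from h import *
go(.4385,.2755,.033,171.4)
p,d=r.capture('side');q=p[150:300,150:350];cv2.imwrite('pics/s6.png',cv2.resize(q,None,fx=4,fy=4,interpolation=cv2.INTER_CUBIC)[:,:,::-1])
```

```text
d [-1.9, 0.1, 39.4] [0.0023, 0.0011, 0.0063] | at [0.4366 0.2756 0.0724] [1.7987e+02 7.0000e-02 1.7176e+02] t 20.8
```

View pics/s6.png

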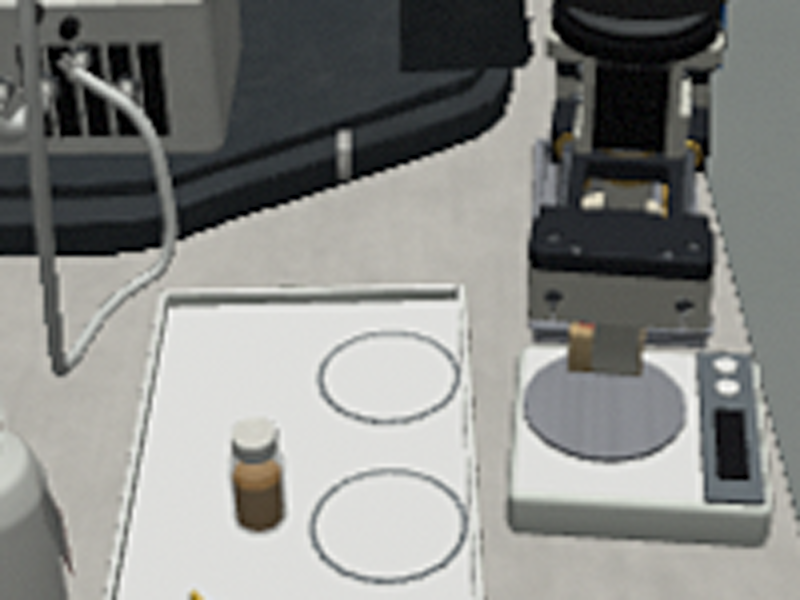

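The box hangs level above the pan at (605,350) in the crop. It overhangs the finger by about 4 to 5 mm towards +x, as expected. The rings are clear and the vial is untouched. Lowering.

Request:
carry_out(
  deltas=[
    [0.5,[-1,0,15],[0,0,0]],
    [0.5,[-1,0,27],[0,0,0]],
    [0.5,[-1,0,34],[0,0,0]],
    [0.5,[-1,0,38],[0,0,0]],
    [0.5,[-1,0,39],[0,0,0]],
    [0.5,[-1,0,40],[0,0,0]],
    [0.5,[-1,0,40],[0,0,0]],
  ],
)

```text
time_s: 21.55
tcp_pos: [0.4395, 0.2752, 0.0321]
eef_rot: [179.9, 0.1, 171.7]
contact_force: [0.1, -0.8, -0.9]
gripper_width: 0.0578
gripper_force: 10.0
```

Request:
carry_out(
  deltas=[
    [0.5,[1.5,0,0],[0,0,0]],
    [0.5,[1.5,0,0.6],[0,0,0]],
    [0.5,[1.5,0,1],[0,0,0]],
    [0.5,[1.5,0,1],[0,0,0]],
  ],
)

```text
time_s: 21.95
tcp_pos: [0.4378, 0.2754, 0.0319]
eef_rot: [179.9, 0.1, 171.7]
contact_force: [-3.9, -1.2, 9.6]
gripper_width: 0.0579
gripper_force: 10.0
```

Request:
carry_out(
  deltas=[
    [0.5,[0,0,-0.6],[0,0,0]],
    [0.8,[0,0,-0.6],[0,0,0]],
    [0.8,[0,0,-0.6],[0,0,0]],
    [0.8,[0,0,-0.6],[0,0,0]],
    [0.8,[0,0,-0.6],[0,0,0]],
    [0.8,[0,0,-15],[0,0,0]],
    [0.8,[0,0,-50],[0,0,0]],
    [0.8,[0,0,-90],[0,0,0]],
    [0.8,[0,0,-130],[0,0,0]],
    [0.8,[0,0,-150],[0,0,0]],
    [0.8,[0,0,-150],[0,0,0]],
  ],
)

```text
time_s: 23.05
tcp_pos: [0.439, 0.2764, 0.1844]
eef_rot: [179.6, 0.3, 171.7]
contact_force: [-0.2, 0.0, -0.7]
gripper_width: 0.0701
gripper_force: 0.0
```

Run:
```python
from h import *
rep('box','wrist',.442,.275,.05,.062,.075)
rep('pan','wrist',.442,.275,.05,.041,.048)
rep('box','side',.442,.275,.05,.062,.075)
rep('pl','top',.419,.125,.045,.045,.065)
rep('steel','top',.415,.025,.05,.1,.125)
p=rep('pl','side',.419,.125,.045,.045,.065)
rep('st','wrist',.415,.025,.05,.1,.125)
go(.4188,.1253,.18,-63.4)
print(r.get_state()['joints'])
```

```text
box wrist 2197 [array([441.9, 276.2]), array([57.9, 35.6]), np.float64(81.5)]
pan wrist 2592 [array([440.6, 277.4]), array([82.9, 83.1]), np.float64(44.3)]
box side 364 [array([440.5, 277.3]), array([63.5, 35.9]), np.float64(81.4)]
pl top 345 [array([418.3, 123.3]), array([58. , 57.4]), np.float64(44.7)]
steel top 718 [array([415.1,  23.8]), array([65.4, 62.9]), np.float64(89.2)]
pl side 301 [array([416.1, 128.9]), array([57.5, 58.2]), np.float64(83.9)]
st wrist 303 [array([422.6,  53.8]), array([ 8.3, 37.3]), np.float64(73.6)]
d [-3.4, -150.4, -0.2] [-0.0001, -0.0, -2.1804] | at [0.4372 0.2746 0.1798] [-1.8000e+02  1.0000e-02  1.7167e+02] t 23.4
[ 5.39457656e+01  6.59900195e+00 -2.11758622e+01  7.65367241e-03
 -6.22264162e+01 -1.52275192e+02]
```

The box sits flat within 2 mm of the pan centre (441.9, 276.2 against 440.6, 277.4). Now back to the plastic cup, gripping lower than before.

Request:
carry_out(
  deltas=[
    [1,[-3,-150,0],[0,0,-1.75]],
    [1,[-3,-150,0],[0,0,-1.75]],
    [1,[-3,-150,0],[0,0,-1.75]],
    [1,[-3,-150,0],[0,0,-1.75]],
    [1,[-3,-150,0],[0,0,-1.75]],
    [1,[-3,-150,0],[0,0,-1.75]],
    [1,[-3,-150,0],[0,0,-1.75]],
    [1,[-3,-150,0],[0,0,-1.75]],
    [1,[-3,-150,0],[0,0,-1.75]],
    [1,[-3,-150,0],[0,0,-1.75]],
    [1,[-3,-150,0],[0,0,-1.75]],
    [1,[-3,-150,0],[0,0,-1.75]],
  ],
)

```text
time_s: 24.6
tcp_pos: [0.4186, 0.126, 0.18]
eef_rot: [-180.0, 0.0, -87.7]
contact_force: [-0.6, -1.0, -0.7]
gripper_width: 0.0876
gripper_force: 0.0
```

Request:
carry_out(
  deltas=[
    [1,[0,0,0],[0,0,-0.43]],
    [1,[0,0,0],[0,0,-0.43]],
    [1,[0,0,0],[0,0,-0.43]],
    [1,[0,0,0],[0,0,-0.43]],
    [1,[0,0,0],[0,0,-0.43]],
    [1,[0,0,0],[0,0,-0.43]],
    [1,[0,0,0],[0,0,-0.43]],
  ],
)

```text
time_s: 25.3
tcp_pos: [0.4188, 0.1262, 0.1805]
eef_rot: [-179.9, 0.0, -63.5]
contact_force: [0.4, 0.1, -0.2]
gripper_width: 0.0877
gripper_force: 0.0
```

Run:
```python
from h import *
go(.4188,.1253,.010,-63.4)
```

```text
d [0.9, 0.6, 170.5] [-0.0017, 0.0007, -0.0021] | at [0.4188 0.1262 0.1805] [-1.799e+02  4.000e-02 -6.352e+01] t 25.3
```

Request:
carry_out(
  deltas=[
    [1,[0.9,0.6,40],[0,0,0]],
    [1,[0.9,0.6,80],[0,0,0]],
    [1,[0.9,0.6,120],[0,0,0]],
    [1,[0.9,0.6,150],[0,0,0]],
    [1,[0.9,0.6,165],[0,0,0]],
    [1,[0.9,0.6,170],[0,0,0]],
    [1,[0.9,0.6,170],[0,0,0]],
    [0.5,[0.9,0.6,170],[0,0,0]],
    [0.5,[0.9,0.6,170],[0,0,0]],
    [0.5,[0.9,0.6,170],[0,0,0]],
    [0.5,[0.9,0.6,170],[0,0,0]],
    [0.5,[0.9,0.6,170],[0,0,0]],
  ],
  squeeze=15,
)

```text
time_s: 26.5
tcp_pos: [0.4192, 0.1256, 0.0111]
eef_rot: [-179.8, 0.1, -63.4]
contact_force: [-0.3, 0.2, 4.5]
gripper_width: 0.0589
gripper_force: 15.0
```

Run:
```python
from h import *
go(.5519,.3239,.090,-63.4)
```

```text
d [-118.0, -207.6, -78.2] [-0.0029, 0.0009, -0.0001] | at [0.4192 0.1256 0.0111] [-1.7983e+02  5.0000e-02 -6.3410e+01] t 26.5
```

Request:
carry_out(
  deltas=[
    [0.5,[0,0,-20],[0,0,0]],
    [0.5,[0,0,-50],[0,0,0]],
    [0.5,[0,0,-80],[0,0,0]],
    [0.5,[-4,-6,-105],[0,0,0]],
    [0.5,[-16,-28,-115],[0,0,0]],
    [0.5,[-34,-60,-115],[0,0,0]],
    [0.5,[-54,-95,-115],[0,0,0]],
    [0.5,[-74,-130,-115],[0,0,0]],
    [0.5,[-92,-162,-115],[0,0,0]],
    [0.5,[-107,-188,-115],[0,0,0]],
    [0.5,[-116,-204,-115],[0,0,0]],
    [0.5,[-118,-207.6,-115],[0,0,0]],
  ],
)

```text
time_s: 27.7
tcp_pos: [0.5522, 0.325, 0.125]
eef_rot: [-179.9, 0.0, -63.4]
contact_force: [-0.9, -0.7, -0.6]
gripper_width: 0.0593
gripper_force: 15.0
```

Request:
carry_out(
  deltas=[
    [0.5,[0,0,20],[0,0,0]],
    [0.5,[0,0,50],[0,0,0]],
    [0.5,[0,0,80],[0,0,0]],
    [0.5,[0,0,100],[0,0,0]],
    [0.5,[0,0,108],[0,0,0]],
    [0.5,[0,0,111],[0,0,0]],
    [0.5,[0,0,111],[0,0,0]],
    [0.5,[0,0,111],[0,0,0]],
  ],
)

```text
time_s: 28.5
tcp_pos: [0.5524, 0.3242, 0.0164]
eef_rot: [-179.8, 0.1, -63.4]
contact_force: [-0.2, -0.5, -0.3]
gripper_width: 0.0588
gripper_force: 15.0
```

Run:
```python
from h import *
go(.5519,.3239,.0111,-63.4)
```

```text
d [0.1, 0.6, 5.3] [-0.0037, 0.0012, -0.0001] | at [0.5524 0.3242 0.0164] [-1.7979e+02  7.0000e-02 -6.3410e+01] t 28.5
```

Request:
carry_out(
  deltas=[
    [0.5,[0.1,0.6,3],[0,0,0]],
    [0.5,[0.1,0.6,4.5],[0,0,0]],
    [0.5,[0.1,0.6,5.3],[0,0,0]],
    [0.5,[0.1,0.6,5.8],[0,0,0]],
    [0.5,[0.1,0.6,5.8],[0,0,0]],
  ],
)

```text
time_s: 29.0
tcp_pos: [0.5515, 0.3236, 0.0111]
eef_rot: [-179.8, 0.0, -63.4]
contact_force: [-4.3, -1.7, 12.7]
gripper_width: 0.0589
gripper_force: 15.1
```

Request:
carry_out(
  deltas=[
    [0.5,[0,0,-0.5],[0,0,0]],
    [1,[0,0,-0.5],[0,0,0]],
    [1,[0,0,-0.5],[0,0,0]],
    [1,[0,0,-0.5],[0,0,0]],
    [1,[0,0,-0.5],[0,0,0]],
    [1,[0,0,-0.5],[0,0,0]],
    [1,[0,0,-25],[0,0,0]],
    [1,[0,0,-70],[0,0,0]],
    [1,[0,0,-115],[0,0,0]],
    [1,[0,0,-150],[0,0,0]],
    [1,[0,0,-173],[0,0,0]],
    [1,[0,0,-173],[0,0,0]],
  ],
)

```text
time_s: 30.2
tcp_pos: [0.5528, 0.3245, 0.1868]
eef_rot: [-179.5, 0.1, -63.4]
contact_force: [0.7, -0.4, -0.3]
gripper_width: 0.088
gripper_force: 0.0
```

Run:
```python
from h import *
r.capture('wrist')
s=r.get_state();print(s['tcp_pos'])
rep('pl','top',.551,.322,.045,.04,.065)
rep('pl','wrist',.551,.322,.045,.045,.065)
rep('pl','side',.551,.322,.045,.045,.065)
c=r.get_calibration('side');P=cloud(c,np.load('side0.npz')['d'])
q=P[(P[...,2]>.045)&(P[...,2]<.065)&(abs(P[...,0]-.551)<.045)&(abs(P[...,1]-.322)<.045)];print('side0',len(q),cv2.minAreaRect((q[:,:2]*1000).astype(np.float32)))
go(.4144,.0256,.2,150.5)
```

```text
[0.55178296 0.32387424 0.18433834]
pl top 201 [array([556.4, 311.3]), array([60.5, 35.8]), np.float64(37.9)]
pl wrist 1899 [array([551.2, 322.9]), array([59. , 59.3]), np.float64(69.4)]
pl side 464 [array([548.9, 326.1]), array([58.3, 58.6]), np.float64(88.6)]
side0 464 ((549.9336547851562, 325.0847473144531), (59.207244873046875, 56.7943115234375), 88.64209747314453)
d [204.9, 254.6, -19.0] [0.0005, 0.0002, 2.5495] | at [0.5504 0.3227 0.1811] [-1.800e+02  2.000e-02 -6.342e+01] t 30.4
```

The plastic cup is back within about 1 mm: the side view gives (548.9, 326.1) against (549.9, 325.1) at the start. Now the steel cup.

Request:
carry_out(
  deltas=[
    [1,[205,254.6,-19],[0,0,1.75]],
    [1,[205,254.6,-19],[0,0,1.75]],
    [1,[205,254.6,-19],[0,0,1.75]],
    [1,[205,254.6,-19],[0,0,1.75]],
    [1,[205,254.6,-19],[0,0,1.75]],
    [1,[205,254.6,-19],[0,0,1.75]],
    [1,[205,254.6,-19],[0,0,1.75]],
    [1,[205,254.6,-19],[0,0,1.75]],
    [1,[205,254.6,-19],[0,0,1.75]],
    [1,[205,254.6,-19],[0,0,1.75]],
    [1,[205,254.6,-19],[0,0,1.75]],
    [1,[205,254.6,-19],[0,0,1.75]],
  ],
)

```text
time_s: 31.6
tcp_pos: [0.4145, 0.0255, 0.1996]
eef_rot: [180.0, -0.0, -164.0]
contact_force: [-0.8, -0.6, 0.3]
gripper_width: 0.0877
gripper_force: 0.0
```

Request:
carry_out(
  deltas=[
    [1,[0,0,0],[0,0,0.8]],
    [1,[0,0,0],[0,0,0.8]],
    [1,[0,0,0],[0,0,0.8]],
    [1,[0,0,0],[0,0,0.8]],
    [1,[0,0,0],[0,0,0.8]],
    [1,[0,0,0],[0,0,0.8]],
    [1,[0,0,0],[0,0,0.8]],
    [1,[0,0,0],[0,0,0.8]],
  ],
)

```text
time_s: 32.4
tcp_pos: [0.4147, 0.0257, 0.2]
eef_rot: [180.0, -0.0, 150.6]
contact_force: [1.1, 0.8, 0.6]
gripper_width: 0.0873
gripper_force: 0.0
```

Run:
```python
from h import *
rep('pl','top',.551,.322,.045,.04,.065)
go(.4144,.0256,.048,150.5)
rep('steel','wrist',.414,.025,.055,.1,.125)
```

```text
pl top 362 [array([550. , 321.1]), array([56.3, 58.1]), np.float64(89.3)]
d [0.2, -0.5, 152.1] [0.001, -0.0002, 0.0014] | at [0.4148 0.0257 0.2001] [ 1.7994e+02 -1.0000e-02  1.5058e+02] t 32.45
steel wrist 4252 [array([414.6,  26.7]), array([65. , 64.8]), np.float64(60.2)]
```

Request:
carry_out(
  deltas=[
    [1,[0,0,40],[0,0,0]],
    [1,[0,0,80],[0,0,0]],
    [1,[0,0,115],[0,0,0]],
    [1,[0,0,140],[0,0,0]],
    [1,[0,0,150],[0,0,0]],
    [1,[0,0,152],[0,0,0]],
    [1,[0,0,152],[0,0,0]],
    [0.6,[0,0,152],[0,0,0]],
    [0.6,[0,0,152],[0,0,0]],
    [0.6,[0,0,152],[0,0,0]],
    [0.6,[0,0,152],[0,0,0]],
    [0.6,[0,0,152],[0,0,0]],
  ],
  squeeze=25,
)

```text
time_s: 33.7
tcp_pos: [0.4155, 0.026, 0.0491]
eef_rot: [179.9, 0.1, 150.5]
contact_force: [-2.6, -1.4, 7.3]
gripper_width: 0.0648
gripper_force: 25.0
```

Run:
```python
from h import *
go(.5499,.2083,.118,150.5)
```

```text
d [-27.3, 225.0, -68.3] [0.0022, 0.001, -0.0001] | at [0.4155 0.026  0.0491] [1.7987e+02 6.0000e-02 1.5049e+02] t 33.7
```

Request:
carry_out(
  deltas=[
    [0.6,[0,0,-25],[0,0,0]],
    [0.6,[0,0,-55],[0,0,0]],
    [0.6,[-1,10,-70],[0,0,0]],
    [0.6,[-4,35,-70],[0,0,0]],
    [0.6,[-8,65,-70],[0,0,0]],
    [0.6,[-12,100,-70],[0,0,0]],
    [0.6,[-16,135,-70],[0,0,0]],
    [0.6,[-20,165,-70],[0,0,0]],
    [0.6,[-24,195,-70],[0,0,0]],
    [0.6,[-26,213,-70],[0,0,0]],
    [0.6,[-28,223,-70],[0,0,0]],
    [0.6,[-28,225,-70],[0,0,0]],
  ],
)

```text
time_s: 34.9
tcp_pos: [0.5503, 0.2083, 0.1181]
eef_rot: [180.0, -0.0, 150.5]
contact_force: [-0.4, 0.8, -3.3]
gripper_width: 0.0652
gripper_force: 25.0
```

Request:
carry_out(
  deltas=[
    [0.6,[0,0,20],[0,0,0]],
    [0.6,[0,0,40],[0,0,0]],
    [0.6,[0,0,54],[0,0,0]],
    [0.6,[0,0,62],[0,0,0]],
    [0.6,[0,0,66],[0,0,0]],
    [0.6,[0,0,67],[0,0,0]],
    [0.6,[0,0,67],[0,0,0]],
  ],
)

```text
time_s: 35.6
tcp_pos: [0.5507, 0.2081, 0.0526]
eef_rot: [179.8, 0.0, 150.5]
contact_force: [-0.1, -0.0, -3.6]
gripper_width: 0.0649
gripper_force: 25.0
```

Run:
```python
from h import *
go(.5503,.2081,.0485,150.5)
rep('steel','side',.549,.207,.045,.1,.13)
```

```text
d [0.4, -0.2, 4.1] [0.0026, 0.0008, -0.0004] | at [0.5507 0.2081 0.0526] [1.7985e+02 5.0000e-02 1.5048e+02] t 35.6
steel side 306 [array([537.8, 213.6]), array([102.9,  43.6]), np.float64(62.4)]
```

Request:
carry_out(
  deltas=[
    [0.6,[0,0,2],[0,0,0]],
    [0.6,[0,0,3.2],[0,0,0]],
    [0.6,[0,0,4],[0,0,0]],
    [0.6,[0,0,4.2],[0,0,0]],
    [0.6,[0,0,4.2],[0,0,0]],
  ],
)

```text
time_s: 36.15
tcp_pos: [0.551, 0.2081, 0.0492]
eef_rot: [179.8, 0.1, 150.5]
contact_force: [-2.9, -2.6, 6.3]
gripper_width: 0.065
gripper_force: 25.0
```

Touchdown. Release and retreat up, then back towards the start.

Request:
carry_out(
  deltas=[
    [0.6,[0,0,-0.3],[0,0,0]],
    [1,[0,0,-0.3],[0,0,0]],
    [1,[0,0,-0.3],[0,0,0]],
    [1,[0,0,-0.3],[0,0,0]],
    [1,[0,0,-0.3],[0,0,0]],
    [1,[0,0,-0.3],[0,0,0]],
    [1,[0,0,-20],[0,0,0]],
    [1,[0,0,-60],[0,0,0]],
    [1,[0,0,-105],[0,0,0]],
    [1,[0,0,-145],[0,0,0]],
    [1,[0,0,-160],[0,0,0]],
    [1,[0,0,-160],[0,0,0]],
  ],
)

```text
time_s: 37.35
tcp_pos: [0.5517, 0.2087, 0.2112]
eef_rot: [179.6, 0.2, 150.5]
contact_force: [-0.6, 0.3, 0.1]
gripper_width: 0.0877
gripper_force: 0.0
```

Request:
carry_out(
  deltas=[
    [1,[75,-130,-20],[0,0,0]],
    [1,[75,-130,-20],[0,0,0]],
    [1,[75,-130,-20],[0,0,0]],
    [1,[75,-130,-20],[0,0,0]],
    [1,[75,-130,-20],[0,0,0]],
    [1,[75,-130,-20],[0,0,0]],
  ],
)

```text
time_s: 37.95
tcp_pos: [0.4213, 0.132, 0.2272]
eef_rot: [179.9, 0.0, 150.5]
contact_force: [0.4, -0.5, -0.2]
gripper_width: 0.0875
gripper_force: 0.0
```

Run:
```python
from h import *
print(r.get_state()['tcp_pos'])
def cmp(n,x,y,h,z0,z1,old=True):
    for cam in('top','side'):
        c=r.get_calibration(cam);o=[]
        for d in ([np.load(cam+'0.npz')['d']] if old else [])+[D[cam]]:
            P=cloud(c,d);q=P[(P[...,2]>z0)&(P[...,2]<z1)&(abs(P[...,0]-x)<h)&(abs(P[...,1]-y)<h)]
            o+=[(len(q),*np.round(cv2.minAreaRect((q[:,:2]*1000).astype(np.float32))[0],1),*(q[:,:2].mean(0)*1000).round(1))] if len(q)>5 else [None]
        print(n,cam,*o)
D={};I={}
for k in('top','side'): I[k],D[k]=r.capture(k)
cmp('steel',.549,.207,.045,.105,.125);cmp('pl',.551,.322,.045,.045,.065);cmp('vial',.615,.312,.03,.05,.075);cmp('tape',.391,-.135,.045,.012,.03);cmp('box',.442,.276,.045,.06,.08,False)
q=I['side'][150:300,150:350];cv2.imwrite('pics/s7.png',cv2.resize(q,None,fx=4,fy=4,interpolation=cv2.INTER_CUBIC)[:,:,::-1])
```

```text
[0.42126225 0.13196304 0.22720823]
steel top (682, np.float64(548.5), np.float64(207.2), np.float64(548.6), np.float64(206.8)) None
steel side (524, np.float64(547.8), np.float64(211.0), np.float64(547.6), np.float64(214.9)) (527, np.float64(547.8), np.float64(210.0), np.float64(547.6), np.float64(214.3))
pl top (343, np.float64(549.3), np.float64(322.2), np.float64(549.5), np.float64(322.1)) None
pl side (464, np.float64(549.9), np.float64(325.1), np.float64(549.6), np.float64(328.9)) (468, np.float64(549.0), np.float64(325.9), np.float64(549.2), np.float64(328.8))
vial top (86, np.float64(615.7), np.float64(312.4), np.float64(614.6), np.float64(311.4)) (86, np.float64(614.3), np.float64(313.6), np.float64(613.8), np.float64(312.4))
vial side (117, np.float64(614.6), np.float64(317.8), np.float64(614.0), np.float64(320.5)) (118, np.float64(614.8), np.float64(317.6), np.float64(614.1), np.float64(320.3))
tape top (467, np.float64(390.7), np.float64(-135.3), np.float64(391.6), np.float64(-135.2)) (463, np.float64(390.6), np.float64(-135.3), np.float64(391.7), np.float64(-135.3))
tape side (234, np.float64(389.3), np.float64(-132.4), np.float64(389.0), np.float64(-129.5)) (229, np.float64(388.4), np.float64(-132.0), np.float64(389.0), np.float64(-129.3))
box top None
box side (384, np.float64(440.3), np.float64(276.4), np.float64(441.0), np.float64(281.6))
```

View pics/s7.png

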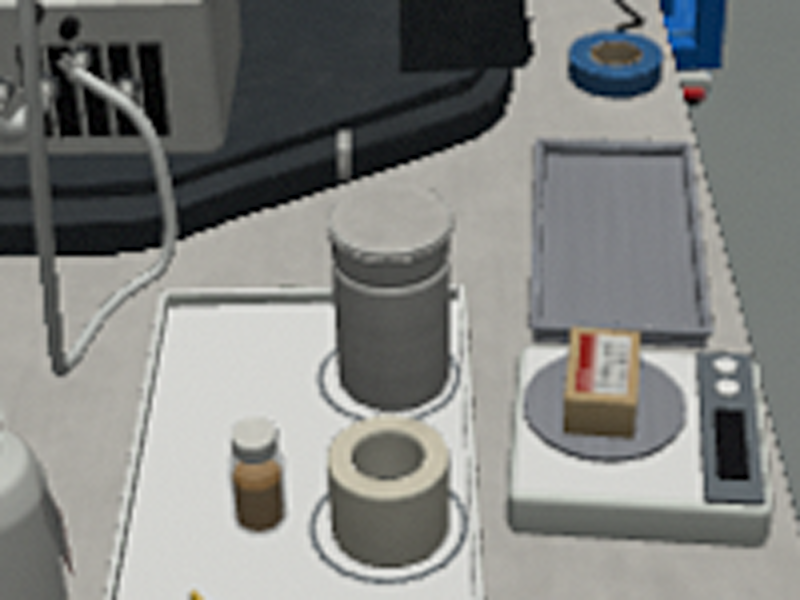

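The side view shows both cups upright on their rings at (395,375) and (388,520), within about 1 mm of where they started. The box is flat in the middle of the pan at (602,395), and the vial and tape have not moved. The arm is clear, so I am handing in.

```bash
python3 -c "
from plant import r
print(r.close_job())"
```

```text
the job is handed in; nothing more can be done
None
```

The job is handed in: the box lies flat within about 2 mm of the pan centre, both cups are back upright within about 1 mm of where they started, and the vial and tape roll were not moved.

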